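# Torque the hub bolt until the wrench clicks

## Robot

A 7-joint arm with a two-finger parallel gripper is mounted at the origin on the work surface. World frame = base frame: x ahead of the robot, y to its left, z up, the work surface at z = 0. Lengths are in m, angles in rad, forces in N, time in s.
With the tool pointing down it reaches from about 0.4 to 0.875 m from the base axis. Payload 19.3 kg.
Tool frame: the origin (TCP) lies on the centre line of the jaws, within the pads' length; the fingertips stand 8 mm ahead of it and the grasp point (between the pads) lies 11 mm behind it; z points along the fingers, y is the line along which they close (so a half turn about z gives the same grasp; the last joint's range is limited). The gripper opens to 85 mm and grips with 20 to 120 N. Pads are 22 mm wide; open, the fingers measure 114 mm over their backs; the gripper's body (76 mm by 85 mm) begins 54 mm behind the grasp point. The pads swing forward as they close: fully open they stand 13 mm farther back than shut.
Start: joints at [-1.203, 0.521, -0.036, 1.599, 0.021, 1.021, -0.113], TCP at [0.265, 0.566, 0.239] pointing down, gripper open.
Joint ranges: [-2.91, 2.91], [-0.3, 2.13], [-1.5, 1.42], [0.17, 2.43], [-1.26, 4.41], [0.16, 1.93], [-2.52, 2.52]. Speed limits (rad/s): [1.89, 1.89, 2.39, 2.39, 3.01, 3.01, 3.01].

## Interface

Orientations are given as [roll, pitch, yaw] about the fixed x, y, z axes, in that order (R = Rz(yaw) Ry(pitch) Rx(roll)).
In Python, from workcell import status, grab_frame, camera_params, bot, search_frame, silhouettes gives the robot as it stands.
- The arm moves only by the shell command python3 -m creep 'ROWS' [FORCE]. ROWS is JSON, a list of rows, each a list of 5 numbers: the shift along the tool's x, y, z in units of 60 mm (1.0 is 60 mm), then the turn about the tool's z in units of 8 degrees (1.0 is 8 degrees), then the opening, from 0 (shut) to 1 (fully open). In form: [[x, y, z, twist, hand], ...]. A call has 1 to 5 rows; each row is the pose to reach, as a shift and turn from the pose commanded when the call began, along the tool's axes at that moment; what a row does not reach only later rows make up. A row lasts 1/8 s, in which the tool goes at most 62.5 mm and 10.7 degrees, less where a joint would pass 70% of its speed; a pose out of reach is approached as far as the arm can. A call with a gripper value outside its range is refused whole. The fingers move at their own pace and stop on an object; FORCE is the grip in N (left out, the last holds). Time passes only in rows, so rows that repeat a pose let the fingers close. It gives the time, the measured TCP pose, the force, the opening and the grip force at its end, in the units of the state.
- status.observe(): the state, without advancing time (a new reading comes with each control period).
- grab_frame(name): name is "side" or "top"; returns the picture (480x640x3 uint8, blue, green, red); there is no depth.
- camera_params(name): a dict with "K" (3x3 intrinsics, pixels), "k1" (the pictures are not rectified: a ray, as slopes to the right and down, at radius r is drawn at 1 + k1 r^2 times it, then the intrinsics apply), "rvec" (rotation vector, rad) and "tvec" (3), from world to camera coordinates, as OpenCV has them. Camera axes: x right, y down, z forward; pixel columns grow to the right and rows downward; lengths in m; the calibration is good to about 2 mm. A picture is of the moment at which its call begins. camera_params takes no time and is no camera call.
- bot.job_done(): hands the job in; it is judged then, once.
Trained networks look in the newest picture that a camera, given by its name, has taken for a name from the list of things; names that differ only in an ending like _2 or _b are one class to them, and where a whole thing is asked for, a point or a joint stands for the part that bears it (a point fixed in the world has none). Each returns a list of dicts, best first, with "p" (0 to 1); they miss things now and then, are a little off and sometimes report something else, mostly with a low value. They report only what shows in the picture. A call takes as long as a camera call.
- search_frame(camera, name): "extent" ([left, top, right, bottom] as shares, 0 to 1, of the picture: columns of its width, rows of its height, round what is visible of it).
- silhouettes(camera, name): "mask" (480x640 bool, what is visible of it) and "extent" ([left, top, right, bottom] as shares, 0 to 1, of the picture: columns of its width, rows of its height, round what is visible of it).
The state is a dict: "clock": time; "qpos": joint angles; "qd": joint speeds; "joint_efforts": joint torques, N m; "position": TCP position; "tool_rot": TCP orientation; "force": force on the tool from outside, world axes, zero at the start; "moment": the same for the moment, N m; "grip_width": finger opening in m; "finger_force": force on a finger pad.
Only numpy, scipy, OpenCV 4.12 (cv2) and the standard library are available. Lean on these libraries where they do the work, as an engineer would, in place of code of your own. Each camera call takes 0.05 s, during which the arm holds its last target. There are 200 camera calls.

## Task

Two bicycle hubs stand upright in axle vices, each with a red-handled click torque wrench already fitted on its bolt. On the hub with the stack of sprockets, turn the wrench clockwise (seen from above) by its handle until the bolt is fully home and the wrench clicks, that is, the handle breaks over at its hinge by about 10 degrees; do not force it on to the end of the break-over, and then let go so that the wrench springs straight with the bolt left tight. Leave the wrench on the hub with the brake disc alone.

Things in the scene. Friction and masses are not known exactly. Their poses are not given: they have to be found in the camera images.
- rear_grip (a point): Centre of the red grip (level round bar, 28 mm thick, 185 mm above the bench) of the wrench on the sprocket hub (five toothed discs, largest 124 mm, top 150 mm up). The grip spans 65 mm inward to 50 mm outward of here. x: level, away from the bolt; z: up. Straight, the bolt's vertical axis is 200 mm and the break-over hinge 155 mm back along -x. Wrench cannot lift off; no ratchet.
- rear_bolt (a joint): Angle of the sprocket hub's bolt and wrench head, rad, growing clockwise from above; hard stop, fully home, at 0.80. Starts 0.35 to 0.70 short of it, takes 3 to 5 N sideways at the grip centre, stays where left. With the bolt home the straight wrench lies above the yellow stripe on the blue vice base (180 mm square, 12 mm thick).
- rear_click (a joint): Break-over of that wrench's handle against its head, rad, growing clockwise. A spring holds it straight at 0 until the set torque (13 N at the grip centre), reached only with the bolt home; then it gives at 13 to 19 N and springs back when let go. Over 0.10 is a full click, over 0.36 is forced (hard stop 0.40).
- front_grip (a point): Bystander, leave alone: centre of the red grip of the same kind of wrench on the other hub, black with a flat steel brake disc 160 mm across (130 mm up). Same sizes, height and axes as the other grip centre; it turns as easily if knocked.

How it is judged:
On the way:
1. with the bolt home, the wrench on the sprocket hub breaks over at its hinge (value of joint rear_click above 0.1 rad and value of joint rear_bolt above 0.71 rad), for 0.1 s.
At the end, for the whole second after the job is handed in: The sprocket hub's bolt is left tight (joint above 0.71 rad, within 5 degrees of home), its wrench has sprung straight again (break-over under 0.05 rad) and is at rest, and the grip of the other hub's wrench is within 20 mm of where it started (value of joint rear_bolt above 0.71 rad and value of joint rear_click below 0.05 rad and velocity of joint rear_click below 0.1 rad/s and distance of front_grip from where it was at the start of the episode below 0.02 m); the robot touches nothing.
It fails at once if the wrench is forced on past its click (break-over above 0.36 rad) (value of joint rear_click above 0.36 rad).
It fails at once if the wrench on the brake-disc hub is turned (its grip moves more than 20 mm) (distance of front_grip from where it was at the start of the episode above 0.02 m).
It also fails if it takes over 35 s, if anything falls off the work surface, if the arm or the gripper's body presses on something with over 40 N, if the wrist force passes 120 N, or if a joint passes its speed limit or range.

## Working session

There is one attempt and no reset: what is moved stays moved. The work goes in short steps, Python scripts to look and compute and a shell command to move; the robot and the scene stay as the last step left them, time stands still between calls to the robot, and variables do not carry over. Pictures are saved under pics/ and viewed, at most 10 in all, crops included, and the job is handed in when it is done.

```bash
mkdir -p pics; cat > h.py <<'E'
import numpy as np,cv2
from workcell import status, grab_frame, camera_params, bot, search_frame, silhouettes
def ray(cam,u,v):
    c=camera_params(cam);K=np.array(c["K"]);k=c["k1"]
    d=np.array([k,0,0,0,0.]) if np.isscalar(k) else np.array([k[0],0,0,0,0.])
    p=cv2.undistortPoints(np.array([[[u,v]]],float),K,d)[0,0]
    R=cv2.Rodrigues(np.array(c["rvec"],float))[0];t=np.array(c["tvec"],float).ravel()
    return -R.T@t, R.T@np.array([p[0],p[1],1])
def at_z(cam,u,v,z):
    o,d=ray(cam,u,v);return o+d*(z-o[2])/d[2]
def proj(cam,P):
    c=camera_params(cam)
    return cv2.projectPoints(np.array(P,float).reshape(-1,3),np.array(c["rvec"],float),np.array(c["tvec"],float),np.array(c["K"]),np.array([c["k1"],0,0,0,0.],float))[0].reshape(-1,2)
E
python3 - <<'E'
from h import *
s=status.observe();print(s)
for c in("top","side"):
    im=grab_frame(c);cv2.imwrite(f"pics/{c}0.png",im)
    for n in("rear_grip","front_grip"):
        for r in silhouettes(c,n)[:3]:
            m=r["mask"];ys,xs=np.nonzero(m)
            z=0.185
            print(c,n,r["p"],np.round(np.array(r["extent"])*[640,480,640,480]),xs.mean(),ys.mean(),m.sum(),at_z(c,xs.mean(),ys.mean(),z))
E
```

```text
{'clock': 0.0, 'qpos': array([-1.20318811,  0.52201518, -0.03631337,  1.60001273,  0.02118324,
        1.02110224, -0.11279401]), 'qd': array([ 0.00068221,  0.00059012,  0.0006674 ,  0.00076125, -0.0009365 ,
        0.00100987,  0.00054035]), 'joint_efforts': array([-1.68447018e-04, -9.27097464e+01,  1.98014729e+00, -3.69941103e+01,
        1.80294999e-02,  8.02447874e-03, -4.51837445e-05]), 'position': array([0.26486683, 0.56573108, 0.23872346]), 'tool_rot': array([-3.14044202e+00,  7.56041248e-05,  2.70375964e+00]), 'force': array([-0.08977067, -0.41175785,  0.51253737]), 'moment': array([ 0.02148275, -0.0094991 ,  0.00273495]), 'finger_force': 0.0, 'grip_width': 0.08539505231366368}
top rear_grip 0.82 [412. 234. 479. 341.] 445.4517374517375 291.4214929214929 1554 [ 0.51801706 -0.29067227  0.185     ]
top front_grip 0.87 [166. 259. 192. 368.] 176.8408370323399 321.93785668991757 1577 [0.48520914 0.18507346 0.185     ]
side rear_grip 0.57 [281. 297. 377. 353.] 321.3981868898187 325.0864714086471 1434 [ 0.50993558 -0.2954192   0.185     ]
side front_grip 0.97 [224. 196. 303. 214.] 258.9916897506925 204.6426592797784 722 [0.48334195 0.18448205 0.185     ]
```

View pics/top0.png

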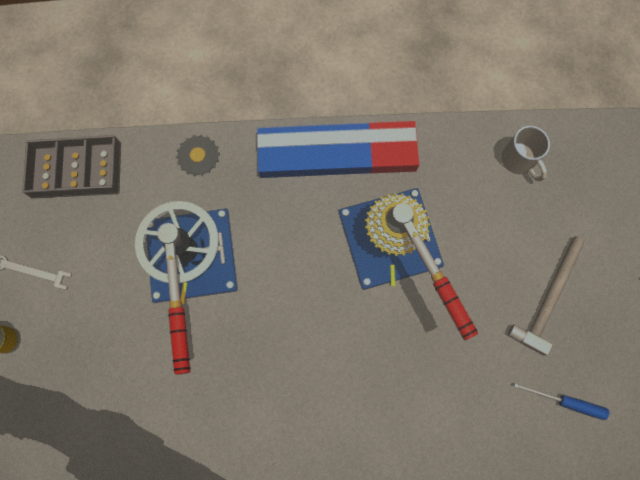

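View pics/side0.png

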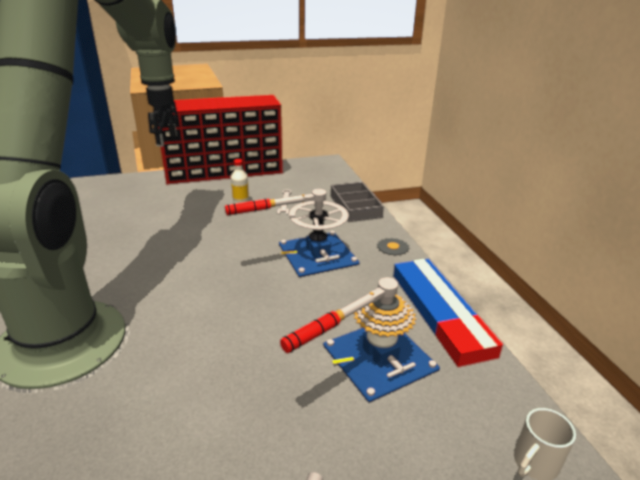

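The top view shows the sprocket hub on the right: bolt head at about (403,213), grip at about (445,291), stripe at about (392,275). The handle therefore has to swing left in the picture (+y). In the side view the way past on the -y side is clear.

```bash
python3 - <<'E'
from h import *
c="top"
im=grab_frame(c)
def pca(n):
    m=silhouettes(c,n)[0]["mask"];ys,xs=np.nonzero(m)
    P=np.array([at_z(c,x,y,.185)[:2] for x,y in zip(xs,ys)])
    mu=P.mean(0);w,V=np.linalg.eigh(np.cov((P-mu).T));d=V[:,1]
    if d[0]>0:d=-d
    t=(P-mu)@d;return mu+d*(t.max()+t.min())/2,d,t.max()-t.min()
mu,d,L=pca("rear_grip");g=mu+.0075*d;b=g-.2*d
print("grip",g,"dir",np.degrees(np.arctan2(d[1],d[0])),L,"bolt",b, "head px", at_z(c,403,213,.2))
hsv=cv2.cvtColor(im,cv2.COLOR_BGR2HSV)
m=cv2.inRange(hsv,(22,120,100),(35,255,255));m[:255]=0;m[300:]=0;m[:,:375]=0;m[:,410:]=0
ys,xs=np.nonzero(m);print(len(xs),xs.min(),xs.max(),ys.min(),ys.max())
P=np.array([at_z(c,x,y,.012)[:2] for x,y in zip(xs,ys)]);q=P.mean(0)
e=q-b;w,V=np.linalg.eigh(np.cov((P-q).T));
a=np.arctan2(e[1],e[0]);print("stripe",q,"home dir",np.degrees(a),"stripe axis",np.degrees(np.arctan2(*-V[::-1,1])))
print("home grip",b+.2*np.array([np.cos(a),np.sin(a)]))
mu,d,L=pca("front_grip");print("front",mu+.0075*d,d,L)
E
python3 -m creep '[[0,0,-0.5,0,0],[-0.4,-0.8,-1,1,0],[-0.8,-1.6,-1.5,2,0],[-1.2,-2.4,-1.5,3,0],[-1.2,-2.8,-1.5,4,0]]'
```

```text
clock: 1.02
position: [0.2596, 0.3808, 0.3299]
tool_rot: [3.141, -0.0, 2.138]
force: [0.5, 1.0, -0.1]
grip_width: -0.0001
finger_force: 0.0Traceback (most recent call last):
  File "<stdin>", line 10, in <module>
  File "<stdin>", line 5, in pca
IndexError: list index out of range
```

```bash
cat > m.py <<'E'
from h import *
c="top"
im=grab_frame(c)
def pca(n):
    for k in range(6):
        r=silhouettes(c,n)
        if r: break
        grab_frame(c)
    m=r[0]["mask"];ys,xs=np.nonzero(m)
    P=np.array([at_z(c,x,y,.185)[:2] for x,y in zip(xs,ys)])
    mu=P.mean(0);w,V=np.linalg.eigh(np.cov((P-mu).T));d=V[:,1]
    if d[0]>0:d=-d
    t=(P-mu)@d;return mu+d*(t.max()+t.min())/2,d,t.max()-t.min()
mu,d,L=pca("rear_grip");g=mu+.0075*d;b=g-.2*d
print("grip",g,"dir",np.degrees(np.arctan2(d[1],d[0])),L,"bolt",b, "head px", at_z(c,403,213,.2))
hsv=cv2.cvtColor(im,cv2.COLOR_BGR2HSV)
m=cv2.inRange(hsv,(22,120,100),(35,255,255));m[:255]=0;m[300:]=0;m[:,:375]=0;m[:,410:]=0
ys,xs=np.nonzero(m);print(len(xs))
if len(xs)>5:
    P=np.array([at_z(c,x,y,.012)[:2] for x,y in zip(xs,ys)]);q=P.mean(0)
    e=q-b;w,V=np.linalg.eigh(np.cov((P-q).T));
    a=np.arctan2(e[1],e[0]);print("stripe",q,"home dir",np.degrees(a),"stripe axis",np.degrees(np.arctan2(*-V[::-1,1])))
    print("home grip",b+.2*np.array([np.cos(a),np.sin(a)]))
s=status.observe();print(s["clock"],s["position"],s["tool_rot"],s["qpos"],s["force"])
E
python3 m.py
```

```text
grip [ 0.52145112 -0.28957894] dir -154.9989795172803 0.20564057934905586 bolt [ 0.70271117 -0.20505206] head px [ 0.66087379 -0.22369516  0.2       ]
71
stripe [ 0.57989579 -0.22128719] home dir -172.46965714277079 stripe axis -2.062231111787791
home grip [ 0.50443605 -0.23126231]
1.125 [0.25866629 0.38158344 0.32994449] [ 3.14098202e+00 -5.02587704e-04  2.14069809e+00] [-1.18018171  0.15693278  0.08762533  1.89434954 -0.01557198  1.09017215
 -0.516537  ] [0.33011167 1.39427109 0.3978443 ]
```

```bash
python3 -m creep '[[0.4,0.8,0,1,0],[0.0,1.6,0,2,0],[-0.6,2.2,0,3,0],[-1.3,2.8,0,4,0],[-2.1,3.2,0,5,0]]'
```

```text
clock: 1.75
position: [0.4903, 0.3824, 0.3286]
tool_rot: [-3.142, 0.0, 1.446]
force: [1.7, 0.9, -0.1]
grip_width: -0.0001
finger_force: 0.0
```

```bash
sed -i 's/    m=r\[0\]\["mask"\];/    hs=cv2.cvtColor(im,cv2.COLOR_BGR2HSV);m=r[0]["mask"]\&((hs[...,0]<8)|(hs[...,0]>172))\&(hs[...,1]>140)\&(hs[...,2]>60);/' m.py; python3 m.py
```

```text
grip [ 0.48146205 -0.30849056] dir -155.35719716639431 0.11435467055089465 bolt [ 0.66324702 -0.22509857] head px [ 0.66087379 -0.22369516  0.2       ]
71
stripe [ 0.57989579 -0.22128719] home dir 177.38187005209272 stripe axis -2.062231111787791
home grip [ 0.46345579 -0.21596276]
1.85 [0.49350111 0.37828941 0.32862199] [3.13930109e+00 2.34750921e-03 1.43882207e+00] [-0.9491907   0.45470729  0.29579628  1.50755952 -0.13428735  1.19980509
 -0.76498111] [-0.14104264  0.91406682 -0.80597819]
```

```bash
python3 -m creep '[[-1,0.2,0,0,0],[-2,0.3,0,0,0],[-3,0.5,0,0,0],[-4,0.6,0,0,0],[-5,0.7,0,0,0]]'; python3 -m creep '[[-1,0.2,0,0,0],[-2,0.3,0,0,0],[-3,0.4,0,0,0],[-4,0.5,0,0,0],[-5,0.7,0,0,0]]'; python3 -m creep '[[-1,0.2,0,-1,0],[-2,0.3,0,-2,0],[-2.2,0.3,0,-3,0],[-2.2,0.3,0,-3,0]]'
```

```text
clock: 2.48
position: [0.4934, 0.0778, 0.3293]
tool_rot: [3.141, -0.0, 1.45]
force: [1.4, 0.5, 0.8]
grip_width: -0.0003
finger_force: 0.0
clock: 3.1
position: [0.4984, -0.2253, 0.3294]
tool_rot: [3.141, 0.0, 1.451]
force: [0.9, 0.7, -0.4]
grip_width: 0.0003
finger_force: 0.0
clock: 3.6
position: [0.4996, -0.3579, 0.3288]
tool_rot: [-3.141, -0.0, 1.866]
force: [-0.5, 1.0, -0.5]
grip_width: 0.0003
finger_force: 0.0
```

```bash
python3 -m creep '[[0,0,0.9,0,0],[0,0,1.8,0,0],[0,0,2.7,0,0],[0,0,2.7,0,0]]'; python3 -m creep '[[0.1,0,0,0,0],[0.2,0,0,0,0],[0.3,0,0,0,0],[0.4,0,0,0,0],[0.5,0,0,0,0]]'; python3 - <<'E'
from h import *
im=grab_frame("side");cv2.imwrite("pics/s1.png",cv2.resize(im[220:420,200:460],None,fx=2.5,fy=2.5))
E
```

```text
clock: 4.1
position: [0.4989, -0.3546, 0.1646]
tool_rot: [-3.138, -0.004, 1.866]
force: [0.1, -0.4, 1.1]
grip_width: -0.0001
finger_force: 0.0
clock: 4.72
position: [0.4907, -0.3283, 0.1676]
tool_rot: [3.141, 0.001, 1.866]
force: [-1.6, -4.3, 0.7]
grip_width: 0.0
finger_force: 1.8
```

View pics/s1.png

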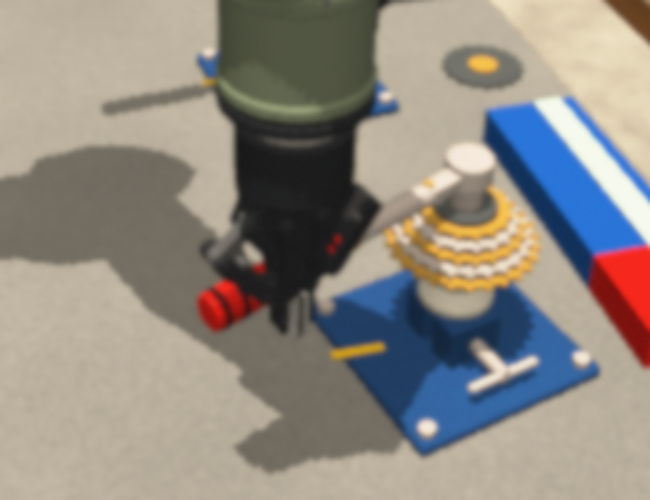

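The picture shows the fingers down beside the grip on its far side from the stripe, touching it (about 4.5 N). Now follow the arc.

```bash
python3 -m creep '[[0.25,-0.05,0,0.4,0],[0.5,-0.08,0,0.8,0],[0.75,-0.1,0,1.2,0],[1.0,-0.1,0,1.6,0],[1.15,-0.08,0,2,0]]'
```

```text
clock: 5.4
position: [0.4659, -0.2636, 0.1675]
tool_rot: [3.141, 0.0, 1.585]
force: [-2.3, -3.4, -0.2]
grip_width: 0.0
finger_force: 1.9
```

```bash
python3 -m creep '[[0.1,-0.02,0,0.2,0],[0.2,-0.04,0,0.4,0],[0.3,-0.05,0,0.6,0],[0.3,-0.05,0,0.6,0]]'; python3 -m creep '[[0.05,0,0,0.1,0],[0.1,0,0,0.2,0],[0.1,0,0,0.2,0]]'
```

```text
clock: 5.9
position: [0.4629, -0.2452, 0.1673]
tool_rot: [-3.141, -0.0, 1.503]
force: [-0.1, -0.6, 1.0]
grip_width: 0.0
finger_force: 0.0
clock: 6.28
position: [0.4626, -0.2403, 0.1672]
tool_rot: [-3.141, 0.001, 1.474]
force: [-3.0, -5.4, -0.3]
grip_width: 0.0001
finger_force: 2.8
```

```bash
python3 -m creep '[[0.08,0,0,0,0],[0.08,0,0,0,0]]';python3 -m creep '[[0.08,0,0,0,0],[0.08,0,0,0,0]]'; python3 -m creep '[[0.08,0,0,0,0],[0.08,0,0,0,0]]'
```

```text
clock: 6.52
position: [0.4625, -0.2364, 0.1672]
tool_rot: [-3.14, 0.002, 1.473]
force: [-7.4, -12.9, 0.3]
grip_width: -0.0001
finger_force: 6.7
clock: 6.78
position: [0.4626, -0.2317, 0.1671]
tool_rot: [-3.14, 0.002, 1.473]
force: [-9.4, -13.5, 1.1]
grip_width: 0.0003
finger_force: 7.1
clock: 7.02
position: [0.4628, -0.227, 0.167]
tool_rot: [-3.139, 0.002, 1.473]
force: [-10.3, -13.9, 0.7]
grip_width: -0.0001
finger_force: 7.4
```

The bolt came home at y≈-0.237 and the wrench is now breaking over. I'll push about 20 mm more, for roughly 0.2 rad in total.

```bash
python3 -m creep '[[0.11,0,0,0,0],[0.22,0,0,0,0],[0.33,0,0,0,0],[0.33,0,0,0,0],[0.33,0,0,0,0]]'; python3 - <<'E'
from h import *
im=grab_frame("top");cv2.imwrite("pics/t2.png",cv2.resize(im[170:370,320:560],None,fx=3,fy=3))
E
```

```text
clock: 7.65
position: [0.4647, -0.2075, 0.1671]
tool_rot: [-3.139, 0.002, 1.473]
force: [-10.0, -14.3, 0.0]
grip_width: -0.0003
finger_force: 8.3
```

View pics/t2.png

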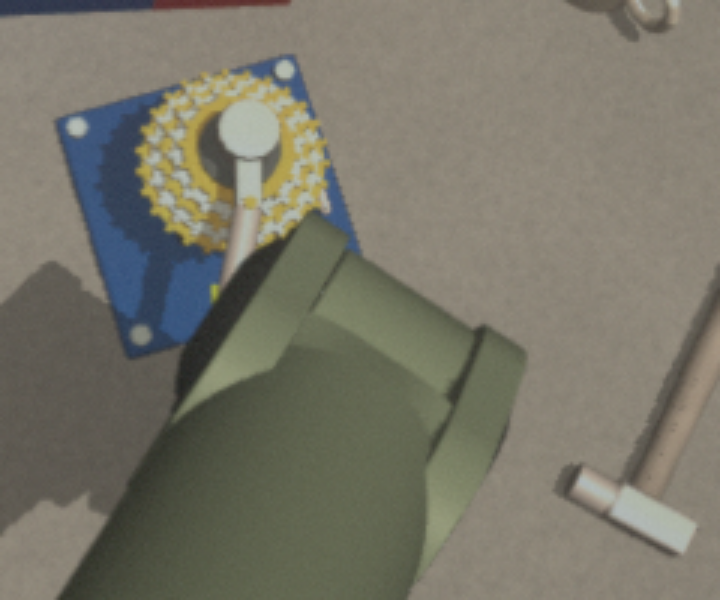

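The handle is visibly bent at the hinge (250,203), by about 0.2 rad. Now ease off slowly.

```bash
python3 -m creep '[[-0.12,0,0,0,0],[-0.24,0,0,0,0],[-0.36,0,0,0,0],[-0.48,0,0,0,0],[-0.58,0,0,0,0]]'; python3 -m creep '[[-0.1,0,0,0,0],[-0.3,0,0,0,0],[-0.7,0,0,0,0],[-1.1,0,0,0,0],[-1.1,0,0,0,0]]'; python3 -m creep '[[0,0,-0.9,0,0],[0,0,-1.8,0,0],[0,0,-2.7,0,0],[-1,0,-2.7,0,0],[-2,0,-2.7,0,0]]';  python3 -m creep '[[-1,0.0,0,0,0],[-2,0,0,0,0],[-2,0,0,0,0]]'; python3 m.py; python3 - <<'E'
from h import *
im=grab_frame("top");cv2.imwrite("pics/t3.png",im)
E
```

```text
clock: 8.32
position: [0.4629, -0.2413, 0.1673]
tool_rot: [-3.141, 0.001, 1.474]
force: [-0.3, -0.5, -0.2]
grip_width: 0.0001
finger_force: 0.4
clock: 8.95
position: [0.4563, -0.308, 0.1673]
tool_rot: [-3.142, 0.001, 1.473]
force: [0.1, 0.5, -0.0]
grip_width: -0.0
finger_force: 0.0
clock: 9.57
position: [0.4464, -0.4258, 0.3301]
tool_rot: [3.14, -0.0, 1.479]
force: [-1.0, 0.8, 0.2]
grip_width: 0.0003
finger_force: 0.0
clock: 9.95
position: [0.4314, -0.5485, 0.3279]
tool_rot: [-3.139, 0.001, 1.47]
force: [0.2, 1.2, -0.4]
grip_width: 0.0001
finger_force: 0.0
grip [ 0.46312189 -0.21691832] dir 177.87014501708416 0.11406900303390763 bolt [ 0.66298372 -0.22435121] head px [ 0.66087379 -0.22369516  0.2       ]
83
stripe [ 0.57735223 -0.22510282] home dir -179.49711307212414 stripe axis 24.358856167265323
home grip [ 0.46299142 -0.22610659]
10.05 [ 0.43384652 -0.54484806  0.32860463] [-3.14094861e+00 -9.79858367e-04  1.47447116e+00] [ 0.485095    0.64407761  0.59687615  1.29144008 -0.35674281  1.31216459
  0.98199167] [-0.6839277   0.68009385  0.18461457]
```

View pics/t3.png

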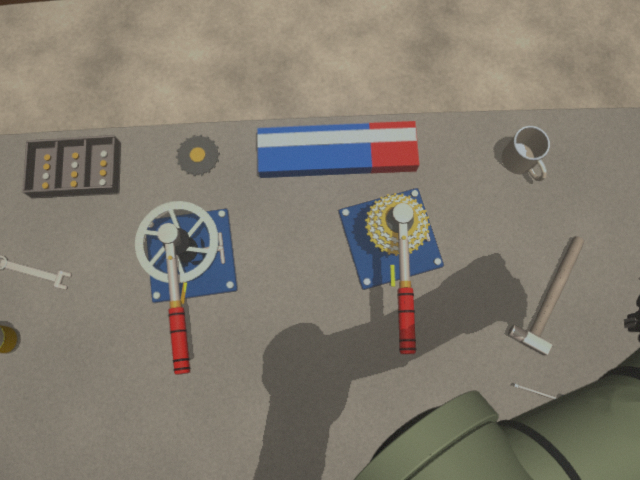

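The wrench is straight over the stripe: the grip axis is at 177.9° and the stripe at 177.4°. The brake-disc wrench has not moved, and the arm is clear.

```bash
python3 -c "
from workcell import bot
print(bot.job_done())"
```

```text
the job is handed in; nothing more can be done
None
```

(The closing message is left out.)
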